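Clear the soldering place: sort the hand tools and rack the finished board

ROBOT

A 7-joint arm with a two-finger parallel gripper is mounted at the origin on the work surface. World frame = base frame: x ahead of the robot, y to its left, z up, the work surface at z = 0. Lengths are in m, angles in rad, forces in N, time in s.
With the tool pointing down it reaches from about 0.4 to 0.85 m from the base axis. Payload 10.4 kg.
Tool frame: the origin (TCP) lies at the very end of the fingers, on their centre line; the grasp point (between the pads) lies 19 mm behind it (r.pinch_z is the distance from the TCP to the grasp point, in m); z points along the fingers, y is the line along which they close (so a half turn about z gives the same grasp; the last joint's range is limited). The gripper opens to 87 mm and grips with 3 to 60 N. Pads are 19 mm wide; open, the fingers measure 117 mm over their backs; the gripper's body (75 mm by 190 mm) begins 51 mm behind the grasp point.
Start: joints at [1.319, 0.332, -0.065, 1.46, 0.022, 1.35, -0.088], TCP at [0.142, -0.609, 0.223] pointing down, gripper open.
Joint ranges: [-2.6, 2.6], [-0.5, 2.12], [-1.47, 1.34], [0.16, 2.42], [-1.27, 4.41], [0.06, 2.06], [-2.6, 2.6]. Speed limits (rad/s): [2.22, 2.22, 2.79, 2.79, 3.14, 3.14, 3.14].

INTERFACE

Orientations are given as a unit quaternion [x, y, z, w].
In Python, from bench import sensors, vision, r gives the robot as it stands.
- The arm moves only by the shell command python3 -m crank 'ROWS' [OPENING] [FORCE]. ROWS is JSON, a list of rows, each a list of 2 entries, a list of its own where there are three numbers: the shift along the tool's x, y, z normalised to -1 to 1, where 1 is 3 cm, then the turn about the tool's z normalised to -1 to 1, where 1 is 8 degrees. A call has 1 to 12 rows; each row shifts and turns the commanded pose from where the row before left it, along the tool's axes as they then stand; what a row does not reach is not made up. A row lasts 1/8 s, in which the tool goes at most 62.5 mm and 10.7 degrees, less where a joint would pass 70% of its speed; a pose out of reach is approached as far as the arm can. A call with a number of a shift or a turn outside -1 to 1 is refused whole. A call with a gripper value outside its range is refused whole. OPENING is the opening, from 0 (shut) to 1 (fully open), set as the call begins (- or left out, the last holds). The fingers move at their own pace and stop on an object; FORCE is the grip in N (left out, the last holds). Time passes only in rows, so rows that do not move let the fingers close. It gives the time, the measured TCP pose, the force, the opening and the grip force at its end, in the units of the state.
- sensors.read_state(): the state, without advancing time (a new reading comes with each control period).
- vision.camera(name): name is "side" or "top"; returns the picture (384x512x3 uint8, red, green, blue); there is no depth.
- vision.camera_model(name): a dict with "vertical_fov" (degrees; the focal length in pixels is half the picture's height over the tangent of half this angle, whatever the lens; pixels are square), "cx", "cy" (the principal point, pixels), "camera_from_world" (4x4, takes a point from world to camera coordinates). Camera axes: x right, y down, z forward; pixel columns grow to the right and rows downward; lengths in m; the calibration is good to about 2 mm. A picture is of the moment at which its call begins. camera_model takes no time and is no camera call.
- r.close_job(): hands the job in; it is judged then, once.
The state is a dict: "time": time; "joint_positions": joint angles; "joint_vel": joint speeds; "joint_torque": joint torques, N m; "ee_pos": TCP position; "eef_rot": TCP orientation; "ft_force": force on the tool from outside, world axes, zero at the start; "torque": the same for the moment, N m; "width": finger opening in m; "grip_force": force on a finger pad.
Only numpy, scipy, OpenCV 4.12 (cv2) and the standard library are available. Lean on these libraries where they do the work, as an engineer would, in place of code of your own. Each camera call takes 0.05 s, during which the arm holds its last target. There are 200 camera calls.

TASK

Clear up this soldering place: lay the long-nose pliers and the side cutters down in the tray that already has a pair of pliers in it, and the screwdriver from the bench in the tray that already has a screwdriver in it. Lift the finished circuit board out of the slackened vice and stand it on edge, all the way down, in a free slot of the board rack. What is already in the trays and the rack must stay in there, and the solder reel, the multimeter and the tip cleaner stay where they are.

Things in the scene. Friction and masses are not known exactly. Their poses are not given: they have to be found in the camera images.
- pliers_mid (a point): Long-nose pliers, 150 mm long, lying flat on the bench, 12 thick, steel head, yellow handles spread to 54 at most. This point is the middle of the rivet joint (a flat-sided block 24 long, 20 wide, 12 thick), 6 above the underside, the place to grip; tool reaches 61 ahead of it (+x, slim nose) and 87 behind. Its x axis runs along the tool towards the working end, z is up as it lies.
- cutters_mid (a point): Side cutters, 120 mm long, lying flat on the bench, 12 thick, short steel head, yellow handles spread to 52 at most. This point is the middle of the rivet joint (a flat-sided block 24 long, 20 wide, 12 thick), 6 above the underside, the place to grip; tool reaches 36 ahead of it (+x) and 83 behind. Its x axis runs along the tool towards the working end, z is up as it lies.
- driver_mid (a point): Screwdriver, 175 mm, lying on the bench: yellow eight-sided handle 95 long and 26 across flats, thin steel shaft. This point is the middle of the handle, 13 above the underside, the place to grip, 40 behind the middle of the tool. Its x axis runs along the tool towards the working end, z is up as it lies.
- pliers_tray: One of two equal grey open plastic trays, 240 (x) x 180 (y) x 45 high outside, walls and floor 4 thick, fixed to the bench, long side along its x; origin under the middle of the tray, at bench height. This one holds a pair of combination pliers lying lengthwise along its +y side.
- driver_tray: One of two equal grey open plastic trays, 240 (x) x 180 (y) x 45 high outside, walls and floor 4 thick, fixed to the bench, long side along its x; origin under the middle of the tray, at bench height. This one holds a screwdriver lying lengthwise along its +y side.
- old_pliers_mid (a point): Combination pliers already in the pliers' tray, 150 long, 56 over the handles, 12 thick, yellow handles; the middle of the rivet joint. They may shift in the tray. Its x axis runs along the tool towards the working end, z is up as it lies.
- old_driver_mid (a point): Screwdriver already in the screwdriver tray, 150 long, eight-sided yellow handle 24 across; the middle of the handle. It may shift or roll in the tray. Its x axis runs along the tool towards the working end, z is up as it lies.
- board_strip (a point): The finished green circuit board, 100 wide (x), 3 thick (y), 80 high (z), with a black terminal strip 80 long, 14 high, 10 thick along the top of its +y face (13 thick in all there). This point is the middle of that thickness: half-way along, 71 above the lower edge, 5 to +y of the board's mid-plane. It stands loose on edge in the vice, leaning up to 0.1 rad either way.
- vice: Small green bench vice, fixed, 75 mm wide jaws (along x) that part along y; origin at bench height under the middle of the gap. The gap is 6 wide, its floor (top of the slide) 66 high, the jaws' tops 100 high. Vice reaches 83 to +y and 98 to -y (screw with tommy bar), 52 to either side. It is slack and need not be operated.
- rack: Black board rack, 112 (x) x 176 (y); origin under its middle at bench height. 8 slots 7 wide, for boards parallel to its x, at y = -70, -50 .. 50, 70; slot floor 12 high. Two rows of ribs (14 long, at x = +-36), 35 high above the slot floor, with roof-shaped tops 6.5 higher that guide a board in. The end slots hold boards, strips facing +y; six are free. Either face of the board may point to +y.
- rack_board_a_strip (a point): Already in the rack's slot at y = -70: circuit board, 100 wide (x), 3 thick (y), 80 high (z), with a black terminal strip 80 long, 14 high, 10 thick along the top of its +y face (13 thick in all there). This point is the middle of that thickness: half-way along, 71 above the lower edge, 5 to +y of the board's mid-plane. 
- rack_board_b_strip (a point): Already in the rack's slot at y = 70: circuit board, 100 wide (x), 3 thick (y), 80 high (z), with a black terminal strip 80 long, 14 high, 10 thick along the top of its +y face (13 thick in all there). This point is the middle of that thickness: half-way along, 71 above the lower edge, 5 to +y of the board's mid-plane. 
- reel_mid (a point): Solder reel lying flat among the tools, 64 across, 36 high, black and grey; its centre. Stays where it is.
- meter_mid (a point): Black multimeter lying flat, 145 x 75 x 34; its centre. Stays where it is.
- cleaner_mid (a point): Round black tip cleaner filled with brass wool, 74 across, 45 high; its centre. Stays where it is.
There are look-alikes about, which are no part of the job. What is shaped like the part that bears cutters_mid but orange or purple is not meant.

How it is judged:
By the outcome, as a careful person would: the job done as asked, in the order asked, and still so for the second after the job is handed in, with the robot touching nothing.
It also fails if it takes over 72 s, if anything falls off the work surface, if the arm or the gripper's body presses on something with over 40 N, if the wrist force passes 120 N, or if a joint passes its speed limit or range.

## Working session

There is one attempt and no reset: what is moved stays moved. The work goes in short steps, Python scripts to look and compute and a shell command to move; the robot and the scene stay as the last step left them, time stands still between calls to the robot, and variables do not carry over. Pictures are saved under pics/ and viewed, at most 10 in all, crops included, and the job is handed in when it is done.

```bash
ls; mkdir -p pics
python3 - <<'E'
from bench import sensors, vision, r
import cv2,json
s=sensors.read_state(); print({k:s[k] for k in('time','ee_pos','eef_rot','width')})
for n in('side','top'):
    im=vision.camera(n); cv2.imwrite(f'pics/{n}0.png',cv2.resize(im[:,:,::-1],(800,600),interpolation=cv2.INTER_CUBIC)); cv2.imwrite(f'raw_{n}.png',im[:,:,::-1])
    m=vision.camera_model(n); print(n,m)
E
```

```text
pics
{'time': 0.0, 'ee_pos': array([ 0.14168571, -0.60832274,  0.22172812]), 'eef_rot': array([ 9.93462693e-01,  1.14154914e-01, -9.73102274e-05, -7.23820704e-04]), 'width': 0.08701532091389974}
side {'vertical_fov': 50.96038034134181, 'cx': 251.11646856272088, 'cy': 189.62972230097844, 'camera_from_world': array([[-0.84212652, -0.53916778, -0.01100152,  0.40859897],
       [-0.26228453,  0.42731691, -0.86522083,  0.18485176],
       [ 0.47120033, -0.72573988, -0.50127027,  1.25363063],
       [ 0.        ,  0.        ,  0.        ,  1.        ]])}
top {'vertical_fov': 53.22764271303058, 'cx': 256.22895958688275, 'cy': 190.23050263280533, 'camera_from_world': array([[ 0.00926099, -0.99989656, -0.01100481,  0.00841543],
       [-0.98003307, -0.00688996, -0.19871515,  0.44713959],
       [ 0.19861877,  0.01262538, -0.9799955 ,  1.04983942],
       [ 0.        ,  0.        ,  0.        ,  1.        ]])}
```

View pics/top0.png

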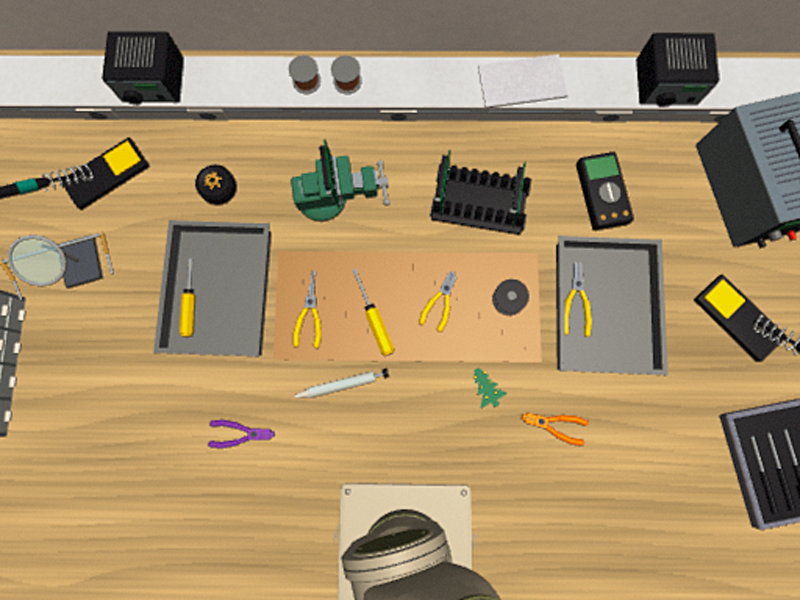

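View pics/side0.png

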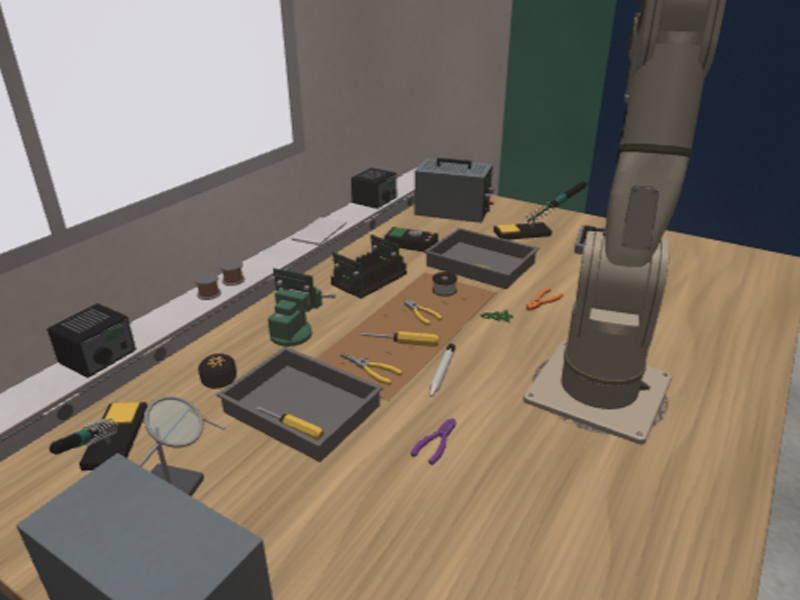

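The top view shows (800x600 px) pliers (310,310), screwdriver (375,312), cutters (438,300), driver tray on the left (213,288), pliers tray on the right (611,305), vice (335,180) and rack (480,190). The orange and purple cutters at the front are the decoys.

```bash
cat > h.py <<'E'
import cv2,numpy as np
from bench import sensors,vision,r
def ray(n,uv,z):
    m=vision.camera_model(n);f=192/np.tan(np.radians(m['vertical_fov'])/2)
    T=np.array(m['camera_from_world']);R,t=T[:3,:3],T[:3,3];C=-R.T@t
    uv=np.atleast_2d(uv).astype(float)
    d=np.c_[(uv[:,0]-m['cx'])/f,(uv[:,1]-m['cy'])/f,np.ones(len(uv))]@R
    return C+d*((z-C[2])/d[:,2])[:,None]
def proj(n,P):
    m=vision.camera_model(n);f=192/np.tan(np.radians(m['vertical_fov'])/2)
    T=np.array(m['camera_from_world']);c=np.atleast_2d(P)@T[:3,:3].T+T[:3,3]
    return c[:,:2]/c[:,2:]*f+[m['cx'],m['cy']]
def tri(a,b):  # top uv, side uv -> point
    A=[];
    for n,uv in(('top',a),('side',b)):
        p,q=ray(n,uv,0)[0],ray(n,uv,.2)[0];A.append((p,(q-p)/np.linalg.norm(q-p)))
    M=sum(np.eye(3)-np.outer(d,d) for _,d in A);v=sum((np.eye(3)-np.outer(d,d))@p for p,d in A)
    return np.linalg.solve(M,v)
def state():
    s=sensors.read_state();q=s['eef_rot'];x,y,z,w=q
    from scipy.spatial.transform import Rotation as Ro
    M=Ro.from_quat(q).as_matrix()
    print('t',round(s['time'],2),'ee',np.round(s['ee_pos'],4),'xaxis deg',round(np.degrees(np.arctan2(M[1,0],M[0,0])),2),'z',np.round(M[:,2],3),'w',round(s['width'],4),'g',s['grip_force'],'j',np.round(s['joint_positions'],2))
    return s,M
E
cat > m1.py <<'E'
from h import *
im=cv2.imread('raw_top.png');K=4
big=cv2.resize(im,None,fx=K,fy=K,interpolation=cv2.INTER_CUBIC)
lab=cv2.cvtColor(big,cv2.COLOR_BGR2LAB).astype(int)
def blob(x0,y0,x1,y1,z):  # 800-scale box on mat
    s=K/1.5625;b=[int(v*s) for v in(x0,y0,x1,y1)]
    L=lab[b[1]:b[3],b[0]:b[2]];med=np.median(L.reshape(-1,3),0)
    m=(np.abs(L-med)[:,:,1:].sum(2)>22)|((np.abs(L-med)[:,:,0])>40)
    n,l,st,_=cv2.connectedComponentsWithStats(m.astype(np.uint8));k=1+np.argmax(st[1:,4])
    v,u=np.nonzero(l==k);uv=(np.c_[u+b[0],v+b[1]]+.5)/K-.5
    return ray('top',uv,z)[:,:2]
for n,box,z,lt,ah in(('pliers',(285,262,332,356),.008,.148,.061),('driver',(345,262,403,360),.012,.175,.0875+.04),('cutters',(412,265,465,340),.008,.119,.036)):
    P=blob(*box,z);c=P.mean(0);a=np.linalg.svd(P-c,full_matrices=0)[2][0]
    if a[0]<0:a=-a
    for _ in range(3):
        s=(P-c)@a;w=(P-c)@np.array([-a[1],a[0]]);pr=[]
        nb=np.linspace(s.min(),s.max(),21)
        mid=[(np.mean((nb[i],nb[i+1])),(w[(s>=nb[i])&(s<=nb[i+1])].max()+w[(s>=nb[i])&(s<=nb[i+1])].min())/2,np.ptp(w[(s>=nb[i])&(s<=nb[i+1])])) for i in range(20)]
        mid=np.array(mid);k,o=np.polyfit(mid[:,0],mid[:,1],1)
        nv=np.array([-a[1],a[0]]);c=c+o*nv;a=a+k*nv;a/=np.linalg.norm(a)
    s=(P-c)@a
    print(n,'len',np.ptp(s),'ang',np.degrees(np.arctan2(a[1],a[0])),'mid(from tip)',c+a*(s.max()-ah),'from back',c+a*(s.min()+lt-ah))
    print(' widths mm',np.round(mid[:,2]*1e3).astype(int))
for n,pts,z in(('dtray',[(168,221),(270,224),(262,356),(155,352)],.045),('ptray',[(557,237),(662,240),(667,374),(558,370)],.045)):
    print(n,ray('top',np.array(pts)/1.5625,z)[:,:2].round(3).tolist())
print('old',ray('top',np.array([(187,312),(578,295)])/1.5625,.014)[:,:2].round(3).tolist())
def crop(src,box,f,o):
    i=cv2.imread(src);x0,y0,x1,y1=box;return cv2.imwrite(o,cv2.resize(i[y0:y1,x0:x1],None,fx=f,fy=f,interpolation=cv2.INTER_CUBIC))
a=cv2.resize(im[85:155,170:350],None,fx=4,fy=4,interpolation=cv2.INTER_CUBIC);b=cv2.imread('raw_side.png')[140:225,160:265]
b=cv2.resize(b,None,fx=3.5,fy=3.5,interpolation=cv2.INTER_CUBIC)
o=np.zeros((600,800,3),np.uint8);o[:280,:720]=a;o[282:282+297,:367]=b[:297,:367]
c=cv2.resize(im[145:245,350:430],None,fx=3,fy=3,interpolation=cv2.INTER_CUBIC);o[290:590,380:620]=c
cv2.imwrite('pics/crop1.png',o)
E
python3 m1.py
```

```text
pliers len 0.14733871316140515 ang -3.423690956572303 mid(from tip) [0.4454383  0.18369063] from back [0.44609841 0.18365113]
 widths mm [49 50 52 53 52 49 46 44 36 29 23 23 23 19 14 13 11  9  9  9]
driver len 0.17838018575478293 ang 23.101104132966185 mid(from tip) [0.39255482 0.05279872] from back [0.38944567 0.05147249]
 widths mm [25 27 26 26 26 27 26 27 27 27 25 20  7  8  8  8  8  7  8  9]
cutters len 0.11941337821721709 ang -22.515257097251713 mid(from tip) [ 0.47316214 -0.0731636 ] from back [ 0.47278027 -0.07300531]
 widths mm [46 48 49 50 51 49 46 44 42 37 32 26 22 23 20 20 19 19 19 12]
dtray [[0.591, 0.451], [0.586, 0.258], [0.338, 0.26], [0.343, 0.454]]
ptray [[0.563, -0.278], [0.559, -0.472], [0.311, -0.462], [0.317, -0.27]]
old [[0.422, 0.413], [0.46, -0.321]]
```

View pics/crop1.png

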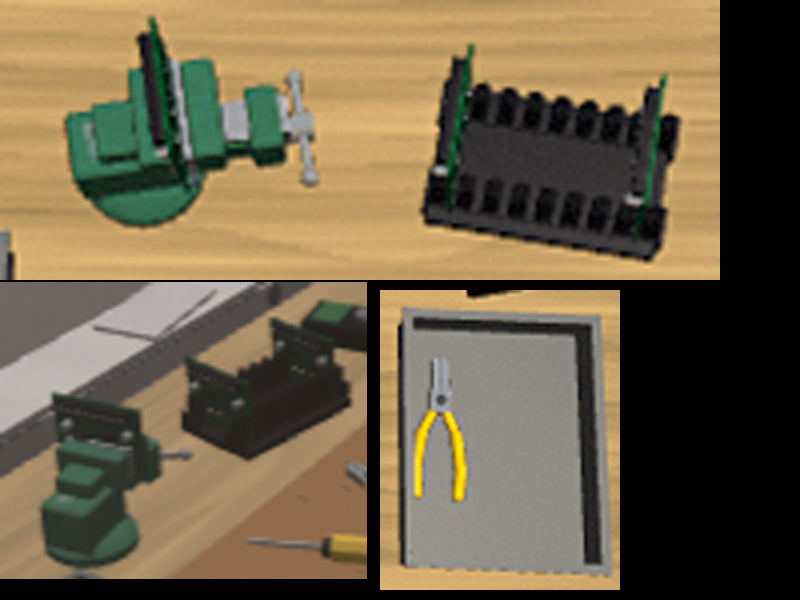

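The crop shows the vice board leaning with its strip on the left (+y) side, and rack slots free between the two end boards. It also shows the old pliers along the pliers tray's left side. The pliers come first.

```bash
cat > go.py <<'E'
import sys
from h import *
s,M=state()
if len(sys.argv)>4:
    x,y,z,yaw=map(float,sys.argv[1:5]);cur=np.degrees(np.arctan2(M[1,0],M[0,0]))
    tu=(cur-yaw+180)%360-180;a=np.radians(yaw);d=np.array([x,y,z])-s['ee_pos']
    print('turn u',round(tu/8,2),'then shift u',np.round(np.array([d[0]*np.cos(a)+d[1]*np.sin(a),d[0]*np.sin(a)-d[1]*np.cos(a),-d[2]])/.03,2))
E
python3 -m crank '[[[0,0,0],0.69],[[0,0,0],0.69],[[0,0,0],0.68],[[0.95,-1,0],0],[[0.95,-1,0],0],[[0.95,-1,0],0],[[0.95,-1,0],0],[[0.95,-1,0],0],[[0.95,-1,0],0],[[0.95,-1,0],0],[[0.95,-1,0],0],[[0.95,-1,0],0]]' 0.5 20
python3 -m crank '[[[0,-1,0],0],[[0,-1,0],0],[[0,-1,0],0],[[0,-1,0],0],[[0,-1,0],0],[[0,-1,0],0],[[0,-1,0],0],[[0,-1,0],0],[[0,-1,0],0],[[0,-1,0],0],[[0,-1,0],0],[[0,-1,0],0]]'
python3 -m crank '[[[0,-1,0.5],0],[[0,-1,0.7],0],[[0,-1,0.8],0],[[0,-1,0.8],0],[[0,-1,0.8],0],[[0,-0.9,0.4],0],[[0,0,0],0]]'
python3 go.py 0.4458 0.1837 0.002 -3.4
```

```text
time: 1.6
ee_pos: [0.4144, -0.3532, 0.2223]
eef_rot: [1.0, -0.029, -0.0, -0.0]
ft_force: [-0.0, 0.7, -0.8]
width: 0.0437
grip_force: 0.0
time: 3.1
ee_pos: [0.4346, 0.006, 0.2223]
eef_rot: [1.0, -0.029, -0.0, 0.0]
ft_force: [0.3, -1.1, -0.2]
width: 0.0434
grip_force: 0.0
time: 3.98
ee_pos: [0.4441, 0.1835, 0.1016]
eef_rot: [1.0, -0.028, -0.001, -0.0]
ft_force: [0.0, -0.2, -0.9]
width: 0.0437
grip_force: 0.0
t 3.98 ee [0.4441 0.1835 0.1016] xaxis deg -3.18 z [-0.002  0.001 -1.   ] w 0.0437 g 0.0 j [ 0.28  0.22 -0.83  1.94  0.18  1.06 -2.25]
turn u 0.03 then shift u [ 0.06 -0.01  3.32]
```

```bash
python3 -m crank '[[[0.06,0,1],0],[[0,0,1],0],[[0,0,0.9],0],[[0,0,0.4],0],[[0,0,0],0]]' 
python3 -m crank '[[[0,0,0],0],[[0,0,0],0],[[0,0,0],0],[[0,0,0],0]]' 0 30
python3 -m crank '[[[0,0,-0.8],0],[[0,0,-1],0],[[0,0,-1],0],[[0,0,-0.2],0]]'
python3 - <<'E'
from h import *
a=vision.camera('top');b=vision.camera('side')
cv2.imwrite('pics/g1.png',np.hstack([cv2.resize(a[130:240,160:360],None,fx=2,fy=2,interpolation=2),cv2.resize(b[180:290,170:370],None,fx=2,fy=2,interpolation=2)])[:,:,::-1])
E
python3 go.py 0.413 -0.418 0.1 -2
```

```text
time: 4.6
ee_pos: [0.447, 0.1811, 0.0035]
eef_rot: [1.0, -0.03, -0.0, 0.0]
ft_force: [0.2, 1.2, 0.0]
width: 0.0437
grip_force: 0.0
time: 5.1
ee_pos: [0.4474, 0.1818, 0.004]
eef_rot: [1.0, -0.029, 0.0, 0.0]
ft_force: [-0.3, -0.6, 5.6]
width: 0.0197
grip_force: 30.0
time: 5.6
ee_pos: [0.448, 0.182, 0.0949]
eef_rot: [1.0, -0.03, 0.001, -0.0]
ft_force: [-0.0, -0.9, -1.2]
width: 0.02
grip_force: 30.0
t 5.7 ee [0.4472 0.1815 0.0934] xaxis deg -3.39 z [ 0.001 -0.    -1.   ] w 0.0195 g 29.99682068824768 j [ 0.28  0.23 -0.83  1.95  0.2   1.05 -2.26]
turn u -0.17 then shift u [-0.44 20.01 -0.22]
```

View pics/g1.png

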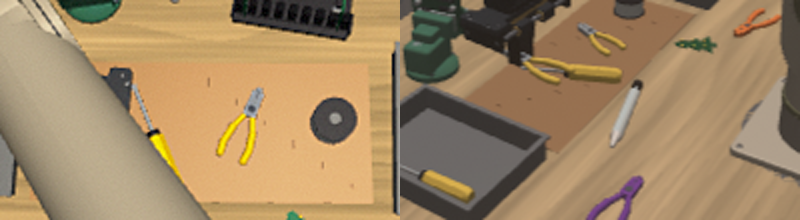

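Pliers are held: opening 19.5 mm, and the side view shows them lifted off the mat at about (545,68). Next, over to the pliers tray.

```bash
python3 -m crank '[[[0,0.5,-0.2],-0.17],[[0,1,0],0],[[0,1,0],0],[[0,1,0],0],[[0,1,0],0],[[0,1,0],0],[[0,1,0],0],[[0,1,0],0],[[0,1,0],0],[[0,1,0],0],[[0,1,0],0],[[0,1,0],0]]' 
python3 -m crank '[[[-0.1,1,0],0],[[-0.1,1,0],0],[[-0.1,1,0],0],[[-0.1,1,0],0],[[0,1,0],0],[[0,1,0],0],[[0,1,0],0],[[0,1,0],0],[[0,0.5,0],0],[[0,0,0],0],[[0,0,0],0]]'
python3 - <<'E'
from h import *
a=vision.camera('top')
cv2.imwrite('pics/p1.png',cv2.resize(a[140:250,335:445],None,fx=4,fy=4,interpolation=2)[:,:,::-1])
# tray outer corners
g=cv2.imread('raw_top.png')
E
python3 go.py 0.413 -0.418 0.008 -2
```

```text
time: 7.2
ee_pos: [0.4336, -0.1639, 0.098]
eef_rot: [1.0, -0.018, -0.001, -0.0]
ft_force: [-0.6, -0.3, -0.3]
width: 0.0192
grip_force: 30.0
time: 8.57
ee_pos: [0.4141, -0.416, 0.0991]
eef_rot: [1.0, -0.017, -0.0, -0.0]
ft_force: [-0.6, 0.1, -0.1]
width: 0.0193
grip_force: 30.0
t 8.62 ee [ 0.4141 -0.4161  0.0994] xaxis deg -1.92 z [-0.     0.001 -1.   ] w 0.0197 g 29.996861815452576 j [ 1.01  0.37 -0.37  1.69  0.15  1.1  -1.  ]
turn u 0.01 then shift u [-0.04  0.07  3.05]
```

View pics/p1.png

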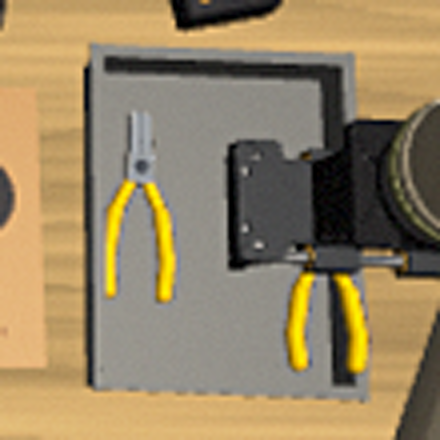

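Pliers hang over the free right part of the tray, with handle ends at (297,370) and (355,370) and the old pliers untouched at (140,165). Lower, release with a small opening, and rise.

```bash
python3 -m crank '[[[0.23,0.07,0.8],0],[[0,0,1],0],[[0,0,0.8],0],[[0,0,0.3],0],[[0,0,0.12],0],[[0,0,0],0]]' 
python3 -m crank '[[[0,0,0],0],[[0,0,0],0],[[0,0,0],0]]' 0.35 20
python3 -m crank '[[[0,0,-0.6],0],[[0,0,-1],0],[[0,0,-1],0],[[0,0,-0.7],0]]'
python3 go.py 0.473 -0.0731 0.1 157.5
```

```text
time: 9.38
ee_pos: [0.421, -0.42, 0.0097]
eef_rot: [1.0, -0.017, 0.0, 0.0]
ft_force: [-0.0, -0.6, -1.9]
width: 0.0196
grip_force: 30.0
time: 9.75
ee_pos: [0.4207, -0.4201, 0.0094]
eef_rot: [1.0, -0.018, 0.0, 0.0]
ft_force: [0.1, 0.7, -0.0]
width: 0.03
grip_force: 0.0
time: 10.25
ee_pos: [0.4211, -0.4203, 0.111]
eef_rot: [1.0, -0.018, 0.001, 0.001]
ft_force: [-0.2, -0.5, -0.5]
width: 0.0308
grip_force: 0.0
t 10.25 ee [ 0.4211 -0.4203  0.111 ] xaxis deg -2.01 z [ 0.002 -0.002 -1.   ] w 0.0308 g 0.0 j [ 1.01  0.38 -0.37  1.66  0.15  1.13 -1.01]
turn u -19.94 then shift u [ 2.83 11.35  0.37]
```

```bash
python3 -m crank '[[[0,0,0],-1],[[0,0,0],-1],[[0,0,0],-1],[[0,0,0],-1],[[0,0,0],-1],[[0,0,0],-1],[[0,0,0],-1],[[0,0,0],-1],[[0,0,0],-1],[[0,0,0],-1]]' 0.55
python3 -m crank '[[[0,0,0],-1],[[0,0,0],-1],[[0,0,0],-1],[[0,0,0],-1],[[0,0,0],-1],[[0,0,0],-1],[[0,0,0],-1],[[0,0,0],-1],[[0,0,0],-1],[[0,0,0],-0.94]]'
python3 -m crank '[[[0.24,0.95,0],0],[[0.24,0.95,0],0],[[0.24,0.95,0],0],[[0.24,0.95,0],0],[[0.24,0.95,0],0],[[0.24,0.95,0],0],[[0.24,0.95,0],0],[[0.24,0.95,0],0],[[0.24,0.95,0],0],[[0.24,0.95,0.2],0],[[0.24,0.95,0.2],0],[[0.2,0.9,0],0]]'
python3 -m crank '[[[0,0,0],0],[[0,0,0],0]]'
python3 go.py 0.473 -0.0731 0.002 157.5
```

```text
time: 11.5
ee_pos: [0.4207, -0.4201, 0.1094]
eef_rot: [0.776, 0.631, -0.0, 0.001]
ft_force: [0.1, -0.4, -0.1]
width: 0.0476
grip_force: 0.0
time: 12.75
ee_pos: [0.4205, -0.4202, 0.1093]
eef_rot: [0.193, 0.981, -0.001, 0.0]
ft_force: [-1.0, 0.4, -0.4]
width: 0.0477
grip_force: 0.0
time: 14.25
ee_pos: [0.4722, -0.0719, 0.0967]
eef_rot: [0.195, 0.981, -0.001, 0.0]
ft_force: [-0.7, 0.0, 0.3]
width: 0.0478
grip_force: 0.0
time: 14.5
ee_pos: [0.4722, -0.0735, 0.0965]
eef_rot: [0.195, 0.981, -0.001, 0.0]
ft_force: [-0.2, -0.7, 0.1]
width: 0.0481
grip_force: 0.0
t 14.5 ee [ 0.4722 -0.0735  0.0965] xaxis deg 157.49 z [ 0.    -0.001 -1.   ] w 0.0481 g 0.0 j [ 1.02  0.28 -1.06  1.95  0.28  1.07  1.02]
turn u -0.0 then shift u [-0.02  0.02  3.15]
```

```bash
python3 -m crank '[[[0,0,0.8],0],[[0,0,1],0],[[0,0,0.9],0],[[0,0,0.4],0],[[0,0,0],0]]' 
python3 -m crank '[[[0,0,0],0],[[0,0,0],0],[[0,0,0],0],[[0,0,0],0]]' 0 30
python3 -m crank '[[[0,0,-0.8],0],[[0,0,-1],0],[[0,0,-1],0],[[0,0,-0.8],0]]'
python3 - <<'E'
from h import *
a=vision.camera('top');b=vision.camera('side')
cv2.imwrite('pics/g2.png',np.hstack([cv2.resize(a[130:250,320:440],None,fx=3,fy=3,interpolation=2),cv2.resize(b[140:260,190:330],None,fx=3,fy=3,interpolation=2)])[:,:,::-1])
E
python3 go.py 0.466 -0.380 0.115 -2
```

```text
time: 15.12
ee_pos: [0.4718, -0.0731, 0.0029]
eef_rot: [0.195, 0.981, -0.0, -0.0]
ft_force: [-0.5, 1.1, -0.3]
width: 0.0481
grip_force: 0.0
time: 15.62
ee_pos: [0.4722, -0.0729, 0.0033]
eef_rot: [0.195, 0.981, -0.0, 0.0]
ft_force: [-0.9, -0.7, 3.1]
width: 0.0199
grip_force: 28.9
time: 16.12
ee_pos: [0.4721, -0.0726, 0.112]
eef_rot: [0.195, 0.981, -0.0, 0.0]
ft_force: [1.1, 0.2, -1.2]
width: 0.0196
grip_force: 28.9
t 16.23 ee [ 0.4734 -0.0728  0.113 ] xaxis deg 157.5 z [ 0.003 -0.002 -1.   ] w 0.0199 g 28.86686995625496 j [ 1.04  0.26 -1.08  1.93  0.26  1.1   1.04]
turn u 19.94 then shift u [ 0.11 10.24 -0.07]
```

View pics/g2.png

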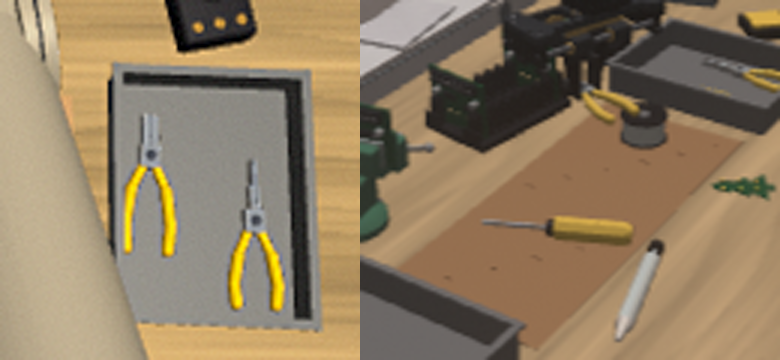

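The pliers lie flat in the tray, joint at (256,220) with clear room around it. The side view shows the cutters lifted at about (605,103). Turn half round and place them with their handles forward.

```bash
python3 -m crank '[[[0,0,-0.1],1],[[0,0,0],1],[[0,0,0],1],[[0,0,0],1],[[0,0,0],1],[[0,0,0],1],[[0,0,0],1],[[0,0,0],1],[[0,0,0],1],[[0,0,0],1]]'
python3 -m crank '[[[0,0,0],1],[[0,0,0],1],[[0,0,0],1],[[0,0,0],1],[[0,0,0],1],[[0,0,0],1],[[0,0,0],1],[[0,0,0],1],[[0,0,0],1],[[0,0,0],0.94]]'
python3 -m crank '[[[0,0.9,0],0],[[0,1,0],0],[[0,1,0],0],[[0,1,0],0],[[0,1,0],0],[[0,1,0],0],[[0,1,0],0],[[0,1,0],0],[[0,1,0],0],[[0.1,0.9,0],0],[[0,0.44,0],0],[[0,0,0],0]]'
python3 go.py 0.466 -0.380 0.009 -2
```

```text
time: 17.48
ee_pos: [0.4714, -0.0726, 0.1128]
eef_rot: [0.781, 0.624, -0.001, -0.001]
ft_force: [-0.3, 0.7, -1.7]
width: 0.0197
grip_force: 28.9
time: 18.73
ee_pos: [0.4713, -0.0726, 0.1127]
eef_rot: [1.0, -0.02, -0.001, -0.0]
ft_force: [-0.7, -0.1, -1.1]
width: 0.0195
grip_force: 28.9
time: 20.23
ee_pos: [0.4637, -0.3798, 0.113]
eef_rot: [1.0, -0.018, -0.001, -0.0]
ft_force: [-0.5, 1.1, -0.5]
width: 0.0197
grip_force: 28.9
t 20.23 ee [ 0.4637 -0.3798  0.113 ] xaxis deg -2.06 z [-0.001  0.001 -1.   ] w 0.0197 g 28.867314755916595 j [ 1.01  0.41 -0.5   1.64  0.21  1.15 -1.15]
turn u -0.01 then shift u [0.08 0.   3.47]
```

```bash
python3 -m crank '[[[0.05,0,0.8],0],[[0,0,1],0],[[0,0,1],0],[[0,0,0.5],0],[[0,0,0.15],0],[[0,0,0],0]]' 
python3 -m crank '[[[0,0,0],0],[[0,0,0],0],[[0,0,0],0]]' 0.34 20
python3 -m crank '[[[0,0,-0.6],0],[[0,0,-1],0],[[0,0,-1],0],[[0,0,-0.9],0]]'
python3 go.py 0.391 0.052 0.1 23.1
```

```text
time: 20.98
ee_pos: [0.4663, -0.3797, 0.0112]
eef_rot: [1.0, -0.017, 0.0, 0.0]
ft_force: [-0.5, 0.7, -0.3]
width: 0.0197
grip_force: 28.9
time: 21.35
ee_pos: [0.466, -0.3801, 0.011]
eef_rot: [1.0, -0.018, 0.0, 0.0]
ft_force: [0.6, -0.1, -0.1]
width: 0.0289
grip_force: 0.0
time: 21.85
ee_pos: [0.4661, -0.38, 0.1181]
eef_rot: [1.0, -0.017, 0.001, 0.001]
ft_force: [-0.1, 0.6, -0.1]
width: 0.0295
grip_force: 0.0
t 21.85 ee [ 0.4661 -0.38    0.1181] xaxis deg -2.0 z [ 0.001 -0.001 -1.   ] w 0.0295 g 0.0 j [ 1.01  0.4  -0.5   1.63  0.21  1.16 -1.15]
turn u -3.14 then shift u [  3.35 -14.23   0.6 ]
```

```bash
python3 -m crank '[[[0,0,0],-0.8],[[0,0,0],-0.8],[[0,0,0],-0.8],[[0,0,0],-0.74],[[0.28,-1,0],0],[[0.28,-1,0],0],[[0.28,-1,0],0],[[0.28,-1,0],0],[[0.28,-1,0],0],[[0.28,-1,0],0],[[0.28,-1,0],0],[[0.28,-1,0],0]]' 0.6
python3 -m crank '[[[0.28,-1,0],0],[[0.28,-1,0],0],[[0.28,-1,0.2],0],[[0.28,-1,0.2],0],[[0.28,-1,0.1],0],[[0.28,-1,0.1],0],[[0,-0.2,0],0],[[0,0,0],0]]'
python3 - <<'E'
from h import *
a=vision.camera('top')
cv2.imwrite('pics/p2.png',np.hstack([cv2.resize(a[140:250,335:445],None,fx=4,fy=4,interpolation=2)])[:,:,::-1])
E
python3 go.py 0.407 0.059 0.002 23.1
```

```text
time: 23.35
ee_pos: [0.4335, -0.1317, 0.1167]
eef_rot: [0.98, 0.2, 0.0, 0.001]
ft_force: [0.2, 0.2, 0.1]
width: 0.0523
grip_force: 0.0
time: 24.35
ee_pos: [0.4069, 0.0579, 0.098]
eef_rot: [0.98, 0.201, 0.0, 0.001]
ft_force: [0.1, -0.2, -0.0]
width: 0.052
grip_force: 0.0
t 24.4 ee [0.407  0.0573 0.0979] xaxis deg 23.08 z [ 0.001 -0.001 -1.   ] w 0.0527 g 0.0 j [ 0.71  0.03 -0.96  2.1   0.03  1.02 -1.43]
turn u -0.0 then shift u [ 0.02 -0.05  3.2 ]
```

View pics/p2.png

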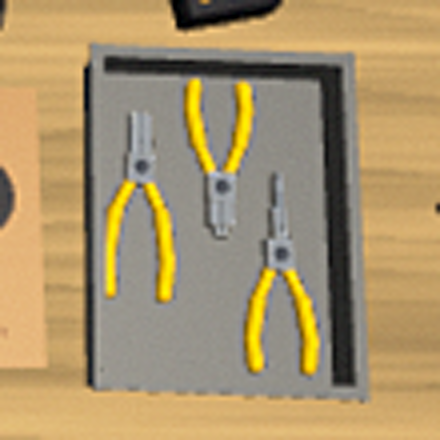

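All three tools lie flat and separate in the pliers tray: old pliers at (140,165), cutters at (222,186), long-nose at (281,254). Now the screwdriver.

```bash
python3 -m crank '[[[0,-0.04,0.8],0],[[0,0,1],0],[[0,0,0.9],0],[[0,0,0.42],0],[[0,0,0],0]]' 
python3 -m crank '[[[0,0,0],0],[[0,0,0],0],[[0,0,0],0],[[0,0,0],0]]' 0 30
python3 -m crank '[[[0,0,-0.8],0],[[0,0,-1],0],[[0,0,-1],0],[[0,0,-0.8],0]]'
python3 go.py 0.442 0.335 0.115 -1
```

```text
time: 25.02
ee_pos: [0.406, 0.0588, 0.0036]
eef_rot: [0.98, 0.2, -0.001, -0.0]
ft_force: [0.6, 0.2, -0.4]
width: 0.0522
grip_force: 0.0
time: 25.52
ee_pos: [0.4066, 0.0591, 0.0042]
eef_rot: [0.98, 0.2, 0.0, 0.0]
ft_force: [-0.6, -0.7, 5.1]
width: 0.0256
grip_force: 30.0
time: 26.02
ee_pos: [0.4063, 0.0594, 0.1129]
eef_rot: [0.98, 0.2, 0.0, 0.0]
ft_force: [0.4, -1.1, -1.1]
width: 0.0254
grip_force: 30.0
t 26.02 ee [0.4063 0.0594 0.1129] xaxis deg 23.12 z [ 0.001 -0.    -1.   ] w 0.0254 g 29.998542554676533 j [ 0.75  0.   -0.99  2.09  0.    1.05 -1.4 ]
turn u 3.02 then shift u [ 1.03 -9.21 -0.07]
```

```bash
python3 -m crank '[[[0,0,-0.1],0.8],[[0,0,0],0.8],[[0,0,0],0.8],[[0,0,0],0.62],[[0.15,-1,0],0],[[0.15,-1,0],0],[[0.15,-1,0],0],[[0.15,-1,0],0],[[0.15,-1,0],0],[[0.15,-1,0],0],[[0.1,-1,0],0],[[0,-1,0],0]]'
python3 -m crank '[[[0,-1,0],0],[[0,-0.21,0],0],[[0,0,0],0],[[0,0,0],0]]'
python3 go.py 0.442 0.335 0.0095 -1
```

```text
time: 27.52
ee_pos: [0.4407, 0.2994, 0.1145]
eef_rot: [1.0, -0.009, -0.0, 0.0]
ft_force: [0.2, -0.3, -0.8]
width: 0.0255
grip_force: 30.0
time: 28.02
ee_pos: [0.4417, 0.3337, 0.1147]
eef_rot: [1.0, -0.01, 0.0, 0.001]
ft_force: [0.2, -0.6, -0.2]
width: 0.0257
grip_force: 30.0
t 28.02 ee [0.4417 0.3337 0.1147] xaxis deg -1.12 z [ 0.    -0.001 -1.   ] w 0.0257 g 29.99813717789948 j [ 0.04  0.42 -0.93  1.74  0.36  1.16 -2.59]
turn u -0.02 then shift u [ 0.01 -0.04  3.51]
```

Joint 7 is near its limit, so I turn back 10° before lowering; the tray has room for it.

```bash
python3 -m crank '[[[0,0,0],-0.7],[[0,0,0],-0.6],[[0,0,0],0]]'
python3 -m crank '[[[0,0,0.8],0],[[0,0,1],0],[[0,0,1],0],[[0,0,0.55],0],[[0,0,0.15],0],[[0,0,0],0]]' 
python3 -m crank '[[[0,0,0],0],[[0,0,0],0],[[0,0,0],0]]' 0.5 20
python3 -m crank '[[[0,0,-0.6],0],[[0,0,-1],0],[[0,0,-1],0],[[0,0,-1],0],[[0,0,-1],0],[[0,0,-1],0],[[0,0,-1],0]]'
python3 go.py
```

```text
time: 28.4
ee_pos: [0.4417, 0.3338, 0.1147]
eef_rot: [0.997, 0.08, -0.0, 0.0]
ft_force: [0.1, -0.4, -0.9]
width: 0.0257
grip_force: 30.0
time: 29.15
ee_pos: [0.4416, 0.3352, 0.0104]
eef_rot: [0.997, 0.081, 0.0, -0.0]
ft_force: [0.6, -1.0, 0.2]
width: 0.0258
grip_force: 30.0
time: 29.52
ee_pos: [0.4415, 0.3351, 0.0102]
eef_rot: [0.997, 0.081, 0.0, -0.0]
ft_force: [0.2, 0.0, -0.2]
width: 0.0419
grip_force: 0.0
time: 30.4
ee_pos: [0.441, 0.3352, 0.2102]
eef_rot: [0.997, 0.082, 0.001, -0.0]
ft_force: [0.3, 0.1, 0.0]
width: 0.0434
grip_force: 0.0
t 30.4 ee [0.441  0.3352 0.2102] xaxis deg 9.39 z [ 0.001  0.    -1.   ] w 0.0434 g 0.0 j [ 0.11  0.34 -1.01  1.63  0.29  1.34 -2.36]
```

Run:
```python
from h import *
t=cv2.imread('raw_top.png');s=cv2.imread('raw_side.png')
o=np.zeros((600,800,3),np.uint8)
def put(im,b,f,x,y):
    c=cv2.resize(im[b[1]:b[3],b[0]:b[2]],None,fx=f,fy=f,interpolation=cv2.INTER_CUBIC)
    c=np.clip(c.astype(float)*1.6,0,255).astype(np.uint8)
    o[y:y+c.shape[0],x:x+c.shape[1]]=c
put(t,(185,85,253,143),5,0,0)      # 340x290 vice
put(t,(272,90,342,150),5,350,0)    # 350x300 rack
put(s,(168,166,218,222),5,0,300)   # 250x280
put(s,(210,146,263,190),5,260,300) # 265x220
a=vision.camera('top')[:,:,::-1]
put(a,(95,135,180,235),3,535,300)  # dtray now
cv2.imwrite('pics/b.png',o)
```

```text
(no output)
```

View pics/b.png

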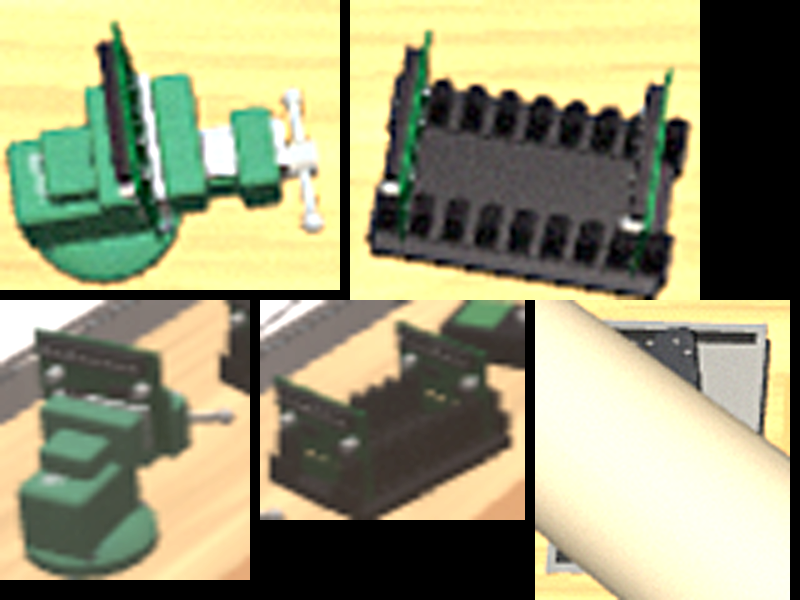

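```bash
cat > m2.py <<'E'
from h import *
c=lambda x,y,ox,oy,f=5:(ox+(x+.5)/f-.5,oy+(y+.5)/f-.5)
vt=lambda x,y:c(x,y,185,85); rt=lambda x,y:c(x-350,y,272,90)
vs=lambda x,y:c(x,y-300,168,166); rs=lambda x,y:c(x-260,y-300,210,146)
print('vice board far tri',tri(vt(115,24),vs(38,330)))
for n,f,p,z in(('V far top',vt,(115,24),.146),('Rb far top',rt,(429,33),.092),('Ra far top',rt,(670,70),.092)):print(n,ray('top',f(*p),z))
for n,f,p,z in(('V far',vs,(38,330),.146),('V near',vs,(158,352),.146),('Rb far',rs,(278,377),.092),('Rb near',rs,(368,410),.092),('Ra far',rs,(400,322),.092),('Ra near',rs,(484,355),.092)):print(n,'side',ray('side',f(*p),z))
print('tri Rb',tri(rt(429,33),rs(278,377)),'Ra',tri(rt(670,70),rs(400,322)))
# vice gap from jaw top edges (white jaw liner) z=.1
for p in((143,76),(160,205),(168,228),(157,76),(190,78),(205,205)):print('jaw',p,ray('top',vt(*p),.1)[0,:2].round(4))
for p in((380,200),(372,253),(655,295),(690,120),(405,45)):print('rack base',p,ray('top',rt(*p),.012)[0,:2].round(4))
E
python3 m2.py
```

```text
vice board far tri [0.70639847 0.14594454 0.14505027]
V far top [[0.70729676 0.14651184 0.146     ]]
Rb far top [[ 0.71367647 -0.07551633  0.092     ]]
Ra far top [[ 0.6915428  -0.21289239  0.092     ]]
V far side [[0.70315412 0.14751422 0.146     ]]
V near side [[0.61091047 0.12918386 0.146     ]]
Rb far side [[ 0.71090143 -0.07558955  0.092     ]]
Rb near side [[ 0.6167049  -0.06556069  0.092     ]]
Ra far side [[ 0.68719648 -0.21249865  0.092     ]]
Ra near side [[ 0.59292796 -0.19475097  0.092     ]]
tri Rb [ 0.7126076  -0.07601081  0.09183237] Ra [ 0.69005327 -0.21366433  0.09144862]
jaw (143, 76) [0.698  0.1364]
jaw (160, 205) [0.6204 0.1244]
jaw (168, 228) [0.6068 0.1195]
jaw (157, 76) [0.6981 0.1284]
jaw (190, 78) [0.6969 0.1096]
jaw (205, 205) [0.6205 0.0991]
rack base (380, 200) [ 0.6423 -0.0507]
rack base (372, 253) [ 0.6085 -0.0459]
rack base (655, 295) [ 0.5829 -0.2158]
rack base (690, 120) [ 0.6949 -0.2405]
rack base (405, 45) [ 0.7434 -0.0664]
```

The crops give the vice board's top edge: far corner (115,24) and near corner (158,352 in the side panel). It is at about (0.6585,0.138), yaw about 9°, leaning slightly to +y. The rack centre is about (0.653,-0.137), yaw -9.3°. The arm hides most of the driver tray, so I'll check it once the arm has moved.

```bash
python3 go.py 0.6576 0.1393 0.2 9
python3 -m crank '[[[0.8,1,0],0.05],[[0.8,1,0],0],[[0.8,1,0],0],[[0.8,1,0],0],[[0.8,1,0],0],[[0.8,1,0],0],[[0.8,1,0],0],[[0.3,0.5,0],0],[[0,0,0],0],[[0,0,0],0]]' 0.5
python3 go.py 0.6576 0.1393 0.119 9
python3 - <<'E'
from h import *
a=vision.camera('top');cv2.imwrite('raw_t2.png',a[:,:,::-1]);cv2.imwrite('raw_s2.png',vision.camera('side')[:,:,::-1])
m=cv2.inRange(cv2.cvtColor(a,cv2.COLOR_RGB2HSV),(20,150,120),(32,255,255))
n,l,st,ce=cv2.connectedComponentsWithStats(m)
for i in range(1,n):
    if st[i,4]>25:print(st[i],ray('top',ce[i],.015)[0].round(3))
E
```

```text
t 30.45 ee [0.442  0.3366 0.214 ] xaxis deg 9.4 z [ 0.005  0.003 -1.   ] w 0.0438 g 0.0 j [ 0.11  0.33 -1.01  1.63  0.29  1.34 -2.35]
turn u 0.05 then shift u [6.07 7.62 0.47]
time: 31.7
ee_pos: [0.6502, 0.1424, 0.2083]
eef_rot: [0.997, 0.079, 0.0, -0.0]
ft_force: [-0.2, 1.2, 0.1]
width: 0.0434
grip_force: 0.0
t 31.7 ee [0.6502 0.1424 0.2083] xaxis deg 9.09 z [-0.     0.001 -1.   ] w 0.0434 g 0.0 j [ 0.29  0.57 -0.86  1.33  0.42  1.43 -1.96]
turn u 0.01 then shift u [0.23 0.14 2.98]
[ 66  90  24  22 300] [0.732 0.569 0.015]
[381 160   8  23  84] [ 0.515 -0.364  0.015]
[391 160   7  23  84] [ 0.514 -0.396  0.015]
[451 179  26  25 353] [ 0.456 -0.592  0.015]
[141 184  12  31 288] [0.425 0.335 0.015]
[362 185   7  29  76] [ 0.434 -0.301  0.015]
[115 187  10  28 234] [0.418 0.414 0.015]
[371 186   8  29 108] [ 0.425 -0.334  0.015]
[396 207   8  26  97] [ 0.369 -0.399  0.015]
[406 208   9  26  97] [ 0.366 -0.433  0.015]
```

The screwdriver handle is seen in its tray at (0.425,0.335), and the old driver is still at (0.418,0.414). Now grip the board.

```bash
python3 -m crank '[[[0.23,0.14,0],0],[[0,0,0.8],0],[[0,0,0.9],0],[[0,0,0.8],0],[[0,0,0.45],0],[[0,0,0],0]]'
python3 -m crank '[[[0,0,0],0],[[0,0,0],0],[[0,0,0],0],[[0,0,0],0],[[0,0,0],0]]' 0 25
python3 go.py 0.6576 0.1393 0.119 9
```

```text
time: 32.55
ee_pos: [0.6586, 0.1372, 0.1187]
eef_rot: [0.997, 0.078, -0.001, 0.0]
ft_force: [-0.0, 0.1, -0.2]
width: 0.0436
grip_force: 0.0
time: 33.17
ee_pos: [0.6589, 0.1377, 0.1196]
eef_rot: [0.997, 0.078, 0.0, -0.0]
ft_force: [0.4, 0.3, 1.4]
width: 0.013
grip_force: 25.0
t 33.17 ee [0.6589 0.1377 0.1196] xaxis deg 8.97 z [ 0.  0. -1.] w 0.013 g 24.99997705221176 j [ 0.28  0.64 -0.82  1.41  0.48  1.29 -1.98]
turn u -0.0 then shift u [-0.03 -0.06  0.02]
```

```bash
python3 -m crank '[[[0,0,-0.5],0],[[0,0,-0.7],0],[[0,0,-0.8],0],[[0,0,-0.3],0],[[0,0,0],0]]'
python3 go.py 0.6554 -0.1225 0.185 -9.3
```

```text
time: 33.8
ee_pos: [0.6592, 0.1374, 0.1893]
eef_rot: [0.997, 0.078, 0.001, 0.0]
ft_force: [0.3, -1.6, -1.0]
width: 0.0129
grip_force: 25.0
t 33.8 ee [0.6592 0.1374 0.1893] xaxis deg 8.94 z [ 0.002 -0.    -1.   ] w 0.0129 g 24.999618977308273 j [ 0.29  0.59 -0.84  1.33  0.44  1.41 -1.95]
turn u 2.28 then shift u [1.28 8.57 0.14]
```

```bash
python3 -m crank '[[[0,0,0],0.8],[[0,0,0],0.8],[[0,0,0],0.68],[[0.14,0.9,0],0],[[0.14,1,0],0],[[0.14,1,0],0],[[0.14,1,0],0],[[0.14,1,0],0],[[0.14,1,0],0],[[0.14,1,0],0],[[0.15,1,0],0],[[0.15,0.67,0],0]]'
python3 -m crank '[[[0,0,0],0],[[0,0,0],0]]'
python3 go.py 0.6554 -0.1225 0.130 -9.3
python3 - <<'E'
from h import *
a=vision.camera('top')[:,:,::-1];b=vision.camera('side')[:,:,::-1]
cv2.imwrite('pics/r.png',np.clip(1.5*np.hstack([cv2.resize(a[75:165,260:355],None,fx=4,fy=4,interpolation=2),cv2.resize(b[110:200,200:295],None,fx=4,fy=4,interpolation=2)]).astype(float),0,255))
E
```

```text
time: 35.3
ee_pos: [0.6546, -0.1245, 0.1874]
eef_rot: [0.997, -0.082, -0.001, 0.0]
ft_force: [0.5, 0.5, -0.7]
width: 0.0129
grip_force: 25.0
time: 35.55
ee_pos: [0.6552, -0.1207, 0.1882]
eef_rot: [0.997, -0.08, -0.0, -0.0]
ft_force: [-0.5, -0.0, -0.7]
width: 0.0127
grip_force: 25.0
t 35.55 ee [ 0.6552 -0.1207  0.1882] xaxis deg -9.19 z [-0.     0.001 -1.   ] w 0.0127 g 24.999766051769257 j [ 0.62  0.55 -0.74  1.35  0.36  1.38 -1.85]
turn u 0.01 then shift u [0.02 0.06 1.94][ WARN:0@1.201] global loadsave.cpp:1063 imwrite_ Unsupported depth image for selected encoder is fallbacked to CV_8U.
```

View pics/r.png

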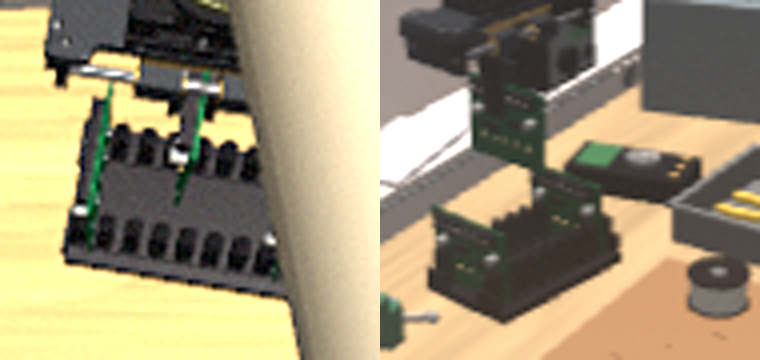

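Run:
```python
from h import *
p=tri((304.2,125.5),(240.4,152.1));print(p)
f=ray('side',(223.1,145.4),p[2])[0];print('far',f)
R=lambda q:((q[:2]-[.653,-.1373])@np.array([[.987,.1616],[-.1616,.987]])).round(4)
print('rack coords near,far',R(p),R(f))
for n,P in(('c1 strip TCP',np.array([.6552,-.1207])),):print(n,R(P))
```

```text
[ 0.60695369 -0.11667228  0.13932179]
far [ 0.70200263 -0.13362233  0.13932179]
rack coords near,far [-0.0488  0.0129] [0.0478 0.0115]
c1 strip TCP [-0.0005  0.0167]
```

The board hangs upright over the free slot at rack y ≈ 12 mm, against 10 wanted. I shift 2 mm and lower it, watching the force.

```bash
python3 -m crank '[[[0,0.06,0.6],0],[[0,0,0.9],0],[[0,0,0.6],0],[[0,0,0.3],0],[[0,0,0.3],0],[[0,0,0.3],0],[[0,0,0.3],0],[[0,0,0.3],0]]'
python3 -m crank '[[[0,0,0.2],0],[[0,0,0.1],0],[[0,0,0],0]]'
python3 go.py 0.6554 -0.1225 0.063 -9.3
```

```text
time: 36.65
ee_pos: [0.6549, -0.1246, 0.0799]
eef_rot: [0.997, -0.081, 0.0, 0.0]
ft_force: [-0.4, -0.9, -0.4]
width: 0.0127
grip_force: 25.0
time: 37.02
ee_pos: [0.6548, -0.1245, 0.0711]
eef_rot: [0.997, -0.081, -0.0, 0.0]
ft_force: [1.0, -1.8, -1.0]
width: 0.0127
grip_force: 25.0
t 37.02 ee [ 0.6548 -0.1245  0.0711] xaxis deg -9.3 z [-0. -0. -1.] w 0.0127 g 24.99987032264471 j [ 0.61  0.64 -0.7   1.48  0.43  1.18 -1.89]
turn u 0.0 then shift u [ 0.01 -0.07  0.27]
```

Bottom edge is in the slot with no side force. Lower in 1.5 mm steps until it touches.

```bash
python3 -m crank '[[[0,0,0.1],0],[[0,0,0.05],0],[[0,0,0],0]]' | egrep 'ee_pos|ft'
python3 -m crank '[[[0,0,0.05],0],[[0,0,0],0]]' | egrep 'ee_pos|ft'
python3 -m crank '[[[0,0,0.05],0],[[0,0,0],0]]' | egrep 'ee_pos|ft'
```

```text
ee_pos: [0.6549, -0.1245, 0.0668]
ft_force: [-0.3, -1.6, -0.5]
ee_pos: [0.655, -0.1244, 0.0653]
ft_force: [1.2, -2.5, -0.5]
ee_pos: [0.6552, -0.1243, 0.0652]
ft_force: [-4.2, -1.4, 9.7]
```

The floor is felt at TCP z 0.065, as expected. Release and withdraw.

```bash
python3 -m crank '[[[0,0,0],0],[[0,0,0],0],[[0,0,0],0],[[0,0,0],0]]' 0.4
python3 -m crank '[[[0,0,-0.5],0],[[0,0,-1],0],[[0,0,-1],0],[[0,0,-1],0],[[0,0,-1],0],[[-0.3,0,-1],0],[[-1,0,0],0],[[-1,0,0],0],[[-1,0,0],0],[[-1,0,0],0],[[-1,0,0],0],[[-1,0,0],0]]'
python3 -m crank '[[[0,1,0],0],[[0,1,0],0],[[0,1,0],0],[[0,1,0],0],[[0,1,0],0],[[0,1,0],0],[[0,1,0],0],[[0,1,0],0],[[0,1,0],0],[[0,1,0],0],[[0,0,0],0],[[0,0,0],0]]'
python3 - <<'E'
from h import *
a=vision.camera('top')[:,:,::-1];b=vision.camera('side')[:,:,::-1]
o=np.zeros((580,780,3),np.uint8)
x=cv2.resize(a[80:250,90:350],None,fx=1.5,fy=1.5,interpolation=2);o[:255,:390]=x
y=cv2.resize(a[85:155,265:355],None,fx=4.2,fy=4.2,interpolation=2);o[:294,395:773]=y
z=cv2.resize(b[130:200,200:290],None,fx=4,fy=4,interpolation=2);o[297:577,:360]=z
w=cv2.resize(b[130:300,130:370],None,fx=1.6,fy=1.6,interpolation=2);o[300:572,365:749]=w
cv2.imwrite('pics/fin.png',np.clip(1.4*o,0,255).astype(np.uint8))
E
```

```text
time: 38.4
ee_pos: [0.6548, -0.1243, 0.0637]
eef_rot: [0.997, -0.081, -0.0, -0.0]
ft_force: [-0.4, -0.4, -0.0]
width: 0.0342
grip_force: 0.0
time: 39.9
ee_pos: [0.4676, -0.0933, 0.2297]
eef_rot: [0.997, -0.081, 0.0, 0.0]
ft_force: [-0.0, 0.1, 1.3]
width: 0.035
grip_force: 0.0
time: 41.4
ee_pos: [0.4205, -0.389, 0.2295]
eef_rot: [0.997, -0.08, 0.0, 0.0]
ft_force: [0.2, 0.7, 0.0]
width: 0.0349
grip_force: 0.0
```

View pics/fin.png

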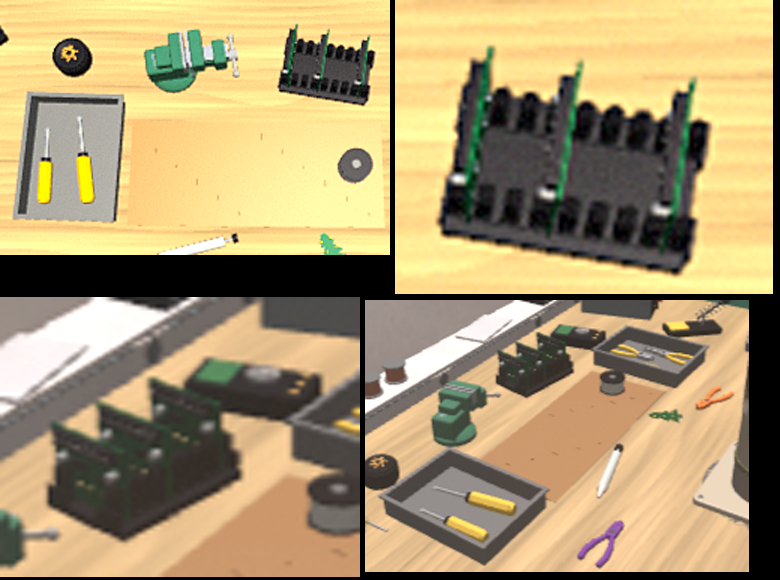

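The board stands in a middle slot at (565,130), at the same height as its neighbours. Both drivers are in the left tray, all the pliers in the right one, and the mat is clear except for the reel. The job is done, so I hand it in.

```bash
python3 -c "
from bench import r
print(r.close_job())"
```

```text
the job is handed in; nothing more can be done
None
```

I handed the job in at about 41 s: the long-nose pliers, side cutters and screwdriver lie in their trays, and the board stands fully down in a free rack slot. In the final pictures the solder reel, tip cleaner and multimeter look unmoved, and everything already in the trays and rack is still there.

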